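Run the jar row home and close the keeper

ROBOT

A 6-joint arm with a two-finger parallel gripper is mounted at the origin on a cart in front of the work surface, level with it; the furniture and walls round the work are solid. World frame = base frame: x ahead of the robot, y to its left, z up, the work surface at z = 0. Lengths are in m, angles in rad, forces in N, time in s.
With the tool pointing down it reaches from about 0.35 to 0.8 m from the base axis. Payload 7.3 kg.
Tool frame: the origin (TCP) lies at the very end of the fingers, on their centre line; the grasp point (between the pads) lies 19 mm behind it (hold_point_z is the distance from the TCP to the grasp point, in m); z points along the fingers, y is the line along which they close (so a half turn about z gives the same grasp; the last joint's range is limited). The gripper opens to 85 mm and grips with 20 to 120 N. Pads are 22 mm wide; open, the fingers measure 114 mm over their backs; the gripper's body (76 mm by 85 mm) begins 54 mm behind the grasp point. The pads swing forward as they close: fully open they stand 13 mm farther back than shut.
Start: joints at [1.095, 0.342, 1.524, -0, 1.275, -0.146], TCP at [0.17, 0.497, 0.231] pointing down, gripper open.
Joint ranges: [-2.53, 2.53], [-0.77, 2.02], [0.04, 2.7], [-1, 4.14], [0.28, 2.66], [-3.11, 3.11]. Speed limits (rad/s): [2.57, 2.57, 3.14, 3.14, 3.14, 3.14].

INTERFACE

Orientations are given as a unit quaternion [x, y, z, w].
In Python, from rig import * gives the robot as it stands.
- The arm moves only by the tool jog_arm, never from a script. Its argument "moves" is a list of rows, each a list of 3 entries, a list of its own where there are three numbers: the gripper's target within -1 to 1 (fully open at 1, half-way at 0, shut at -1), then the shift along the tool's x, y, z in cm, then the turn, a rotation vector about the tool's x, y, z in rad. A call has 1 to 12 rows; each row shifts and turns the commanded pose from where the row before left it, along the tool's axes as they then stand; what a row does not reach is not made up. A row lasts 1/8 s, in which the tool goes at most 62.5 mm and 10.7 degrees, less where a joint would pass 70% of its speed; a pose out of reach is approached as far as the arm can. A call is refused whole if a number of a shift passes 6.25 or a number of a turn 0.188, either way. A call with a gripper value outside its range is refused whole. The fingers move at their own pace and stop on an object; the grip force is fixed at half the most. Time passes only in rows, so rows that do not move let the fingers close. It gives the time, the measured TCP pose, the force, the opening and the grip force at its end, in the units of the state.
- sense(): the state, without advancing time (a new reading comes with each control period).
- camera(name): name is "scene" or "top"; returns the picture (420x560x3 uint8, red, green, blue); there is no depth.
- camera_model(name): a dict with "mtx" (3x3 intrinsics, pixels), "position" and "attitude" of the camera in the world. Camera axes: x right, y up, looking along -z (the intrinsics and any distortion apply to the point x, -y, -z); pixel columns grow to the right and rows downward; lengths in m; the calibration is good to about 2 mm. A picture is of the moment at which its call begins. camera_model takes no time and is no camera call.
- hand_in(): hands the job in; it is judged then, once.
The state is a dict: "time": time; "joint_positions": joint angles; "joint_velocities": joint speeds; "tau": joint torques, N m; "tcp_pos": TCP position; "tool_rot": TCP orientation; "ft_force": force on the tool from outside, world axes, zero at the start; "moment": the same for the moment, N m; "finger_gap": finger opening in m; "grasp_force": force on a finger pad.
Only numpy, scipy, OpenCV 4.12 (cv2) and the standard library are available. Lean on these libraries where they do the work, as an engineer would, in place of code of your own. Each camera call takes 0.05 s, during which the arm holds its last target. There are 200 camera calls.

TASK

Push the row of four paint jars along the lane as one train, pushing only on the last jar, until the row is tight against the end stop with no gaps; then swing the keeper bar fully closed across the lane behind it. Only push, with the fingertips or the outside of the fingers: never take a jar or the bar between the fingers, do not lift or tip a jar, and leave everything that stands beside the lane where it is.

Things in the scene. Friction and masses are not known exactly. Their poses are not given: they have to be found in the camera images.
- lane: the jar lane: a straight channel (wooden floor, aluminium walls) fixed to the table, 280 mm long. Origin at table height in its middle; x runs along the lane towards the end stop, y to the left of that, z up (called lane x, y, z). Channel floor at z = 5 mm, 37 mm wide between low side walls with tops at z = 15 mm and outer faces at y = +-24 mm. The end at x = -140 mm is open.
- lane_stop (a point): middle of the padded face of the end stop, at lane x = +120 mm, 25 mm above the table; the stop is a dark block across the lane, 45 mm high. With the row fully home against it the four jars stand at lane x = 103, 69, 35 and 1 mm and the back of the last one is at lane x = -16 mm.
- jar_1: a round lidded glass paint jar, 34 mm in diameter, 52 mm tall (lid 32 mm across), 75 g more or less; origin at the centre of its underside, z up. First of the row, nearest the end stop; at the start it is 50 to 100 mm short of it.
- jar_2: a round lidded glass paint jar, 34 mm in diameter, 52 mm tall (lid 32 mm across), 75 g more or less; origin at the centre of its underside, z up. Second of the row, touching the first.
- jar_3: a round lidded glass paint jar, 34 mm in diameter, 52 mm tall (lid 32 mm across), 75 g more or less; origin at the centre of its underside, z up. Third of the row.
- jar_4: a round lidded glass paint jar, 34 mm in diameter, 52 mm tall (lid 32 mm across), 75 g more or less; origin at the centre of its underside, z up. Last of the row, farthest from the end stop: the only jar to push on. The row needs about 2 to 4 N. Push low, under mid-height, so that it does not tip.
- keeper (a joint): swing of the keeper bar about its upright pin, rad, growing counter-clockwise from above: 0 = open, the bar lies beside the lane and points to lane -x; pi/2 = fully closed at its limit, the bar lies straight across the lane (points to lane -y), 5 mm behind the last jar of a seated row. Starts at 0 to 0.2, stays where it is left, needs about 0.7 N at 45 mm from the pin.
- keeper_hinge (a point): point on the axis of the keeper's pin, half-way up the bar (30 mm above the table), at lane x = -25 mm, y = +45 mm. The keeper is a steel bar 8 mm thick and 24 mm high (18 to 42 mm above the table) that reaches 69 mm from this axis; its round hub is 19 mm across. It passes over the lane's walls.
- keeper_tip (a point): middle of the free end of the keeper bar, 69 mm from its pin, 30 mm above the table.
- spare_jar: bystander: another lidded glass jar, 34 mm in diameter and 52 mm tall, standing on the table beside the lane (lane -y side); origin at the centre of its underside. Leave it.
- bottle: bystander: a paint bottle with a nozzle, 34 mm in diameter and 96 mm tall, standing on the table (lane -y side); origin at the centre of its underside. Leave it.
- sander: bystander: a flat sanding block, 46 x 86 x 25 mm (x, y, z), on the table near the end stop (lane -y side); origin at the centre of its underside. Leave it.
- rubber_eraser: bystander: an eraser, 21 x 48 x 13 mm (x, y, z), on the table near the end stop (lane +y side); origin at the centre of its underside. Leave it.
- marker: bystander: a marker pen, 135 mm long along its y, 17 mm thick, lying on the table (lane +y side); origin under its middle. Leave it.

How it is judged:
By the outcome, as a careful person would: the job done as asked, in the order asked, and still so for the second after the job is handed in, with the robot touching nothing.
It also fails if it takes over 48 s, if anything falls off the work surface, if the arm or the gripper's body presses on something with over 40 N, if the wrist force passes 120 N, or if a joint passes its speed limit or range.

## Working session

There is one attempt and no reset: what is moved stays moved. The work goes in short steps, Python scripts to look and compute and a tool call to move; the robot and the scene stay as the last step left them, time stands still between calls to the robot, and variables do not carry over. Pictures are saved under pics/ and viewed, at most 10 in all, crops included, and the job is handed in when it is done.

Besides the shell and the picture viewer there is one more tool, called after "Emit:" as name([rows], argument=value, ...), one row to a line, values as JSON. jog_arm: Moves the arm, as the interface text tells. Its arguments: {"type":"object","properties":{"moves":{"type":"array","items":{"type":"array"}}},"required":["moves"]}

```bash
mkdir -p pics; python3 - <<'E'
from rig import *
import cv2
for n in("scene","top"):
    cv2.imwrite(f"pics/{n}0.png",cv2.cvtColor(camera(n),cv2.COLOR_RGB2BGR)); print(camera_model(n))
s=sense();print(s)
E
```

```text
{'mtx': array([[534.54918718,   0.        , 283.7370805 ],
       [  0.        , 534.54918718, 207.59470541],
       [  0.        ,   0.        ,   1.        ]]), 'position': array([ 0.18928397, -0.53148375,  0.47655473]), 'attitude': array([ 0.51978662, -0.11465917, -0.1893159 ,  0.82512704])}
{'mtx': array([[520.26501505,   0.        , 271.77687307],
       [  0.        , 520.26501505, 197.5291008 ],
       [  0.        ,   0.        ,   1.        ]]), 'position': array([0.3779548 , 0.2693668 , 0.93994641]), 'attitude': array([-0.07068366,  0.08123581,  0.76845456, -0.630779  ])}
{'time': 0.1, 'joint_positions': array([ 1.09499028e+00,  3.42625909e-01,  1.52489288e+00, -1.12234410e-05,
        1.27540821e+00, -1.45983598e-01]), 'joint_velocities': array([-0.0011384 , -0.00116968, -0.00355127, -0.00120932, -0.00056303,
       -0.00232001]), 'tau': array([-4.27216164e-04, -4.34449661e+01, -2.46488303e+01, -4.58170216e-04,
        4.78822942e-03, -3.11176518e-05]), 'tcp_pos': array([0.16984769, 0.4963994 , 0.23071953]), 'tool_rot': array([ 1.64163111e-01,  9.86432982e-01, -6.36831399e-04, -1.98985259e-04]), 'ft_force': array([-0.29672228, -0.15008045, -0.04823029]), 'moment': array([-0.00202174,  0.01224309, -0.00517932]), 'grasp_force': 0.0, 'finger_gap': 0.08503277928567984}
```

View pics/scene0.png

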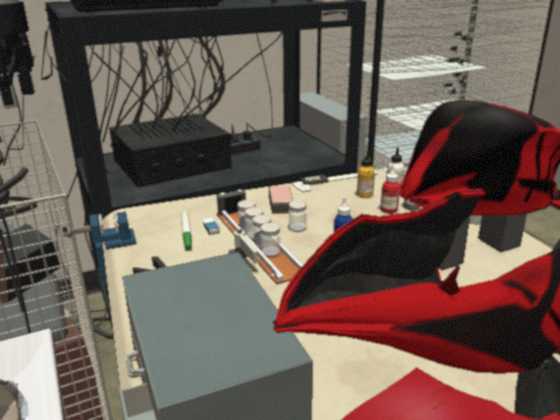

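View pics/top0.png

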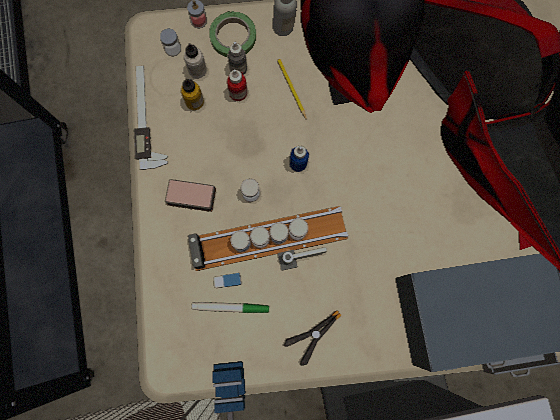

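The top view shows the lane from the stop at (195,250) to the open end at (345,222). The jar lids are at about (240,241), (260,237), (279,232) and (299,229), and the keeper hub is at (288,258) with its tip near (326,252). Next I'll measure these by mask.

```bash
cat > h.py <<'E'
from rig import *
import cv2,numpy as np
from scipy.spatial.transform import Rotation as R
def ray(n,px,z):
    m=camera_model(n);px=np.atleast_2d(np.float64(px))
    d=np.c_[px,np.ones(len(px))]@np.linalg.inv(m["mtx"]).T*[1,-1,-1]
    d=R.from_quat(m["attitude"]).apply(d);c=m["position"]
    return c+d*((z-c[2])/d[:,2])[:,None]
def proj(n,P):
    m=camera_model(n);q=R.from_quat(m["attitude"]).inv().apply(np.atleast_2d(P)-m["position"])*[1,-1,-1]
    q=q@m["mtx"].T;return q[:,:2]/q[:,2:]
E
python3 - <<'E'
from h import *
im=camera("top");hsv=cv2.cvtColor(im,cv2.COLOR_RGB2HSV)
m=cv2.inRange(hsv,(5,130,60),(20,255,255));m[:195]=0;m[280:]=0;m[:,:185]=0;m[:,360:]=0
pts=cv2.findNonZero(m);r=cv2.minAreaRect(pts);print(r)
b=ray("top",cv2.boxPoints(r),.005);print(b.round(4))
print("edges",[np.linalg.norm(b[i]-b[i-1]).round(4) for i in range(4)])
c=im[190:300,180:360];cv2.imwrite("pics/c.png",cv2.cvtColor(cv2.resize(c,None,fx=4.4,fy=4.4,interpolation=cv2.INTER_CUBIC),cv2.COLOR_RGB2BGR))
g=cv2.cvtColor(cv2.resize(c,None,fx=4,fy=4,interpolation=cv2.INTER_CUBIC),cv2.COLOR_RGB2GRAY)
h=cv2.HoughCircles(g,cv2.HOUGH_GRADIENT,1,50,param1=80,param2=18,minRadius=30,maxRadius=46)
if h is not None:
    for u,v,rr in h[0]:
        p=((u+.5)/4+179.5,(v+.5)/4+189.5);print(np.round(p,1),(rr/4).round(1),ray("top",p,.052).round(4))
E
```

```text
((265.8594055175781, 226.90863037109375), (55.84827423095703, 154.5609893798828), 78.02386474609375)
[[0.578  0.3983 0.005 ]
 [0.5829 0.1142 0.005 ]
 [0.4796 0.1161 0.005 ]
 [0.476  0.3937 0.005 ]]
edges [np.float64(0.1021), np.float64(0.2841), np.float64(0.1033), np.float64(0.2777)]
[239.2 239. ] 9.4 [[0.5093 0.3059 0.052 ]]
[259.8 235.2] 10.0 [[0.5088 0.2701 0.052 ]]
[278.8 231.5] 8.9 [[0.5088 0.2368 0.052 ]]
[296.5 227.2] 10.8 [[0.51   0.2053 0.052 ]]
```

View pics/c.png

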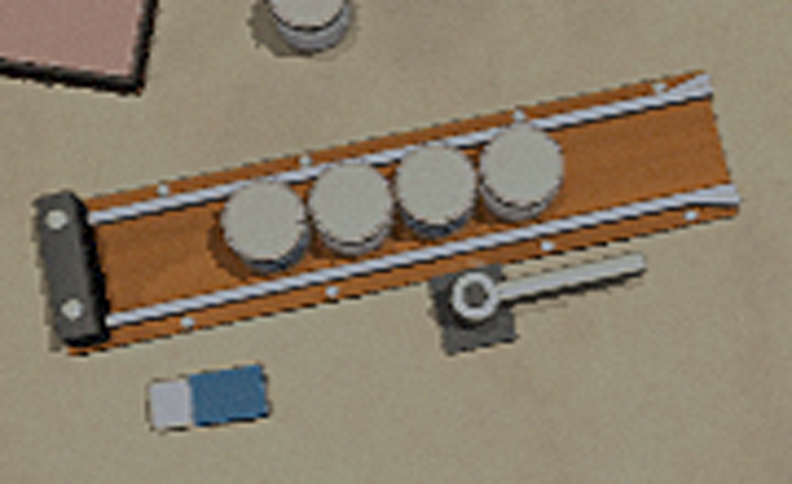

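The enlarged crop shows the wall tops running (90,218)→(710,84) and (105,320)→(738,195). The keeper hub is at (475,296) and its tip at (645,265). I'll turn these into the lane frame.

```bash
python3 - <<'E'
from h import *
f=lambda L:[((u+.5)/4.4+179.5,(v+.5)/4.4+189.5) for u,v in L]
w=ray("top",f([(90,218),(520,127),(710,84),(105,320),(547,232),(738,195)]),.015);print(w.round(4))
d=(w[2]-w[0])+(w[5]-w[3]);d/=np.linalg.norm(d);l=np.array([-d[1],d[0],0])
print("yaw",np.degrees(np.arctan2(-d[1],-d[0])),"len",(w[0]-w[2])@d,(w[3]-w[5])@d,"gap",((w[:3]-w[3:])@l))
k=ray("top",f([(475,296),(645,265)]),.042);print("keeper",k.round(4),np.linalg.norm(k[0]-k[1]))
s=ray("top",f([(75,192),(105,338)]),.045);print("stop top front",s.round(4))
x=-d;y=np.array([-x[1],x[0],0])
mid=(w[0]+w[1]+w[2]+w[3]+w[4]+w[5])/6
O=mid+ x*((w[2]+w[5])/2-mid)@x + 0
O=mid+x*(((w[2]+w[5])/2-mid)@x+.140)
print("O from end",O, "hinge lane",[(k-O)@x,(k-O)@y],"stop",(s-O)@x)
J=np.array([[.5093,.3059],[.5088,.2701],[.5088,.2368],[.51,.2053]])
print("jars",((J-O[:2])@x[:2]).round(4),((J-O[:2])@y[:2]).round(4))
E
```

```text
[[0.5281 0.3763 0.015 ]
 [0.5307 0.1971 0.015 ]
 [0.5331 0.1168 0.015 ]
 [0.4861 0.3772 0.015 ]
 [0.4863 0.1952 0.015 ]
 [0.4859 0.1158 0.015 ]]
yaw 90.51774553201146 len -0.2595662005208764 -0.26136278528624857 gap [0.04197488 0.0444823  0.04713527]
keeper [[0.464  0.2302 0.042 ]
 [0.4629 0.1623 0.042 ]] 0.06790988143544538
stop top front [[0.5346 0.3769 0.045 ]
 [0.4757 0.3749 0.045 ]]
O from end [0.50813941 0.25628856 0.015     ] hinge lane [array([-0.02566943, -0.09355782]), array([0.04440222, 0.04611089])] stop [0.12040206 0.11886522]
jars [ 0.0496  0.0138 -0.0195 -0.051 ] [-0.0016 -0.0008 -0.0005 -0.0014]
```

Emit:
jog_arm([
  [-1,[0,0,0],[0,0,0.176]],
  [-1,[0,0,0],[0,0,0.176]],
  [-1,[0,0,0],[0,0,0.176]],
  [-1,[0,0,0],[0,0,0.176]],
  [-1,[0,0,0],[0,0,0.176]],
  [-1,[0,0,0],[0,0,0.176]],
  [-1,[0,0,0],[0,0,0.176]],
  [-1,[0,0,0],[0,0,0]],
  [-1,[0,0,0],[0,0,0]],
])

```text
time: 1.27
tcp_pos: [0.17, 0.4967, 0.2312]
tool_rot: [0.703, 0.711, -0.0, 0.0]
ft_force: [0.0, 0.6, -0.1]
finger_gap: -0.0003
grasp_force: 0.0
```

Emit:
jog_arm([
  [-1,[-3.46,3.39,0],[0,0,0]],
  [-1,[-3.46,3.39,0],[0,0,0]],
  [-1,[-3.46,3.39,0],[0,0,0]],
  [-1,[-3.46,3.39,0],[0,0,0]],
  [-1,[-3.46,3.39,0],[0,0,0]],
  [-1,[-3.46,3.39,0],[0,0,0]],
  [-1,[-3.46,3.39,0],[0,0,0]],
  [-1,[-3.46,3.39,0],[0,0,0]],
  [-1,[-3.46,3.39,0],[0,0,0]],
  [-1,[-3.46,3.39,0],[0,0,0]],
  [-1,[0,0,0],[0,0,0]],
  [-1,[0,0,0],[0,0,0]],
])

```text
time: 2.78
tcp_pos: [0.5117, 0.1539, 0.2311]
tool_rot: [0.704, 0.711, -0.0, -0.0]
ft_force: [1.0, 0.3, -0.5]
finger_gap: -0.0
grasp_force: 0.0
```

```bash
cat > st.py <<'E'
from h import *
O=np.array([.508,.256,0]);a=np.radians(90.5);x=np.array([np.cos(a),np.sin(a),0]);y=np.array([-x[1],x[0],0])
s=sense();p=s["tcp_pos"];print("t",s["time"],"lane mm",(1000*np.array([(p-O)@x,(p-O)@y,p[2]])).round(1),"F",s["ft_force"].round(2),"gap",s["finger_gap"])
print(R.from_quat(s["tool_rot"]).as_matrix().round(3))
E
python3 st.py
```

```text
t 2.775 lane mm [-102.1   -2.8  231.1] F [ 0.97  0.33 -0.5 ] gap -4.687437770320073e-05
[[-0.01   1.    -0.001]
 [ 1.     0.01   0.   ]
 [ 0.    -0.001 -1.   ]]
```

Emit:
jog_arm([
  [-1,[-0.3,-0.25,4.2],[0,0,0]],
  [-1,[0,0,4.3],[0,0,0]],
  [-1,[0,0,4.3],[0,0,0]],
  [-1,[0,0,4.3],[0,0,0]],
  [-1,[0,0,0],[0,0.17,0]],
  [-1,[0,0,0],[0,0,0]],
  [-1,[-0.24,0,1.4],[0,0,0]],
  [-1,[-0.24,0,1.4],[0,0,0]],
  [-1,[-0.23,0,1.34],[0,0,0]],
  [-1,[0,0,0],[0,0,0]],
  [-1,[0,0,0],[0,0,0]],
])

```text
time: 4.15
tcp_pos: [0.5098, 0.1509, 0.0183]
tool_rot: [0.701, 0.708, 0.06, -0.06]
ft_force: [-0.3, -0.1, 0.6]
finger_gap: 0.0001
grasp_force: 0.0
```

```bash
python3 st.py; python3 - <<'E'
from h import *
a=camera("top")[150:300,160:400];b=camera("scene")[170:290,170:362]
cv2.imwrite("pics/c2.png",cv2.cvtColor(np.hstack([cv2.resize(a,(480,300)),cv2.resize(b,(300,300))][:1]),cv2.COLOR_RGB2BGR))
E
```

```text
t 4.15 lane mm [-105.1   -0.8   18.3] F [-0.26 -0.09  0.57] gap 7.134705893129565e-05
[[-0.009  1.    -0.001]
 [ 0.986  0.009  0.169]
 [ 0.169  0.    -0.986]]
```

View pics/c2.png

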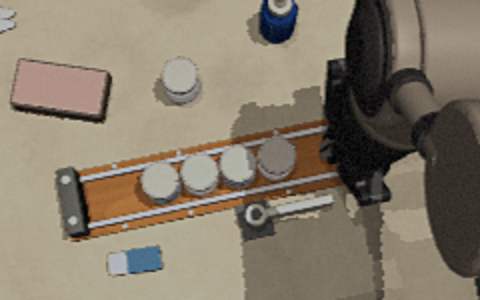

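The gripper hangs over the lane behind jar_4, clear of the walls, with the row at about (160–277, 155–182) in the crop. I'll push in slow steps.

Emit:
jog_arm([
  [-1,[0.99,0,0.17],[0,0,0]],
  [-1,[0.79,0,0.135],[0,0,0]],
  [-1,[0.3,0,0.05],[0,0,0]],
  [-1,[0.3,0,0.05],[0,0,0]],
  [-1,[0.3,0,0.05],[0,0,0]],
  [-1,[0.3,0,0.05],[0,0,0]],
  [-1,[0.3,0,0.05],[0,0,0]],
  [-1,[0.3,0,0.05],[0,0,0]],
  [-1,[0.3,0,0.05],[0,0,0]],
  [-1,[0.3,0,0.05],[0,0,0]],
])

```text
time: 5.5
tcp_pos: [0.5092, 0.1934, 0.0184]
tool_rot: [0.701, 0.708, 0.06, -0.06]
ft_force: [-0.1, -3.2, 0.2]
finger_gap: -0.0002
grasp_force: 1.2
```

```bash
python3 st.py
```

```text
t 5.5 lane mm [-62.6  -0.6  18.4] F [-0.14 -3.2   0.19] gap -0.00020156261086156938
[[-0.009  1.    -0.002]
 [ 0.986  0.009  0.169]
 [ 0.169 -0.    -0.986]]
```

Pushing at 3.2 N, as expected. About 35 mm remain.

Emit:
jog_arm([
  [-1,[0.3,0,0.05],[0,0,0]],
  [-1,[0.3,0,0.05],[0,0,0]],
  [-1,[0.3,0,0.05],[0,0,0]],
  [-1,[0.3,0,0.05],[0,0,0]],
  [-1,[0.3,0,0.05],[0,0,0]],
  [-1,[0.3,0,0.05],[0,0,0]],
  [-1,[0.3,0,0.05],[0,0,0]],
  [-1,[0.3,0,0.05],[0,0,0]],
  [-1,[0.3,0,0.05],[0,0,0]],
])

```text
time: 6.62
tcp_pos: [0.509, 0.2208, 0.0185]
tool_rot: [0.701, 0.708, 0.06, -0.06]
ft_force: [-0.0, -2.0, -0.6]
finger_gap: -0.0001
grasp_force: 1.1
```

```bash
python3 st.py; python3 - <<'E'
from h import *
b=camera("scene")[170:290,190:350]
cv2.imwrite("pics/c3.png",cv2.cvtColor(cv2.resize(b,None,fx=4,fy=4,interpolation=cv2.INTER_CUBIC),cv2.COLOR_RGB2BGR))
E
```

```text
t 6.625 lane mm [-35.2  -0.7  18.5] F [-0.04 -1.98 -0.64] gap -0.00011678554577201672
[[-0.009  1.    -0.002]
 [ 0.986  0.009  0.169]
 [ 0.169 -0.    -0.986]]
```

View pics/c3.png

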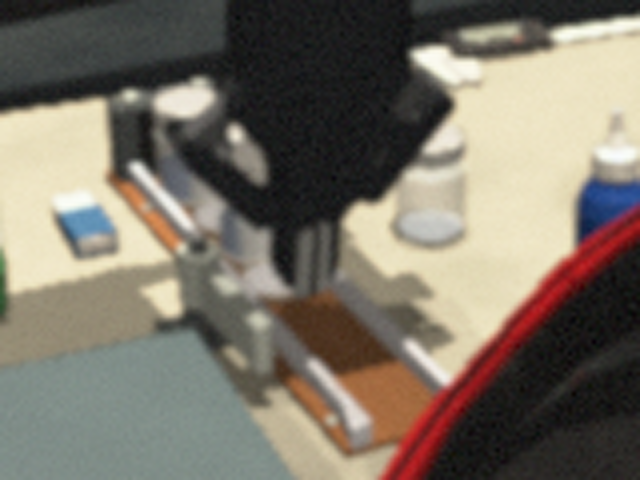

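The fingers are low in the lane behind jar_4, and jar_1, at (180,110) in the crop, is close to the stop. I'll go in 1 mm steps until the force rises.

Emit:
jog_arm([
  [-1,[0.2,0,0.034],[0,0,0]],
  [-1,[0.2,0,0.034],[0,0,0]],
  [-1,[0.1,0,0.017],[0,0,0]],
  [-1,[0,0,0],[0,0,0]],
])

```text
time: 7.18
tcp_pos: [0.509, 0.2257, 0.0186]
tool_rot: [0.701, 0.708, 0.06, -0.06]
ft_force: [0.4, -1.1, -0.4]
finger_gap: 0.0
grasp_force: 0.6
```

Emit:
jog_arm([
  [-1,[0.1,0,0.017],[0,0,0]],
  [-1,[0.1,0,0.017],[0,0,0]],
  [-1,[0,0,0],[0,0,0]],
])

```text
time: 7.55
tcp_pos: [0.509, 0.2278, 0.0186]
tool_rot: [0.701, 0.708, 0.06, -0.06]
ft_force: [-0.5, -1.0, -0.3]
finger_gap: 0.0002
grasp_force: 0.6
```

Emit:
jog_arm([
  [-1,[0.1,0,0.017],[0,0,0]],
  [-1,[0.1,0,0.017],[0,0,0]],
  [-1,[0,0,0],[0,0,0]],
])

```text
time: 7.92
tcp_pos: [0.5091, 0.2298, 0.0186]
tool_rot: [0.701, 0.708, 0.06, -0.06]
ft_force: [0.4, -1.3, -0.9]
finger_gap: 0.0
grasp_force: 0.8
```

Emit:
jog_arm([
  [-1,[0.1,0,0.017],[0,0,0]],
  [-1,[0,0,0],[0,0,0]],
])

```text
time: 8.18
tcp_pos: [0.509, 0.2307, 0.0186]
tool_rot: [0.701, 0.708, 0.06, -0.06]
ft_force: [0.8, -1.1, -0.4]
finger_gap: -0.0001
grasp_force: 1.1
```

Emit:
jog_arm([
  [-1,[0.1,0,0.017],[0,0,0]],
  [-1,[0,0,0],[0,0,0]],
])

```text
time: 8.43
tcp_pos: [0.5091, 0.2311, 0.0185]
tool_rot: [0.701, 0.708, 0.06, -0.06]
ft_force: [1.1, -5.4, -0.1]
finger_gap: 0.0002
grasp_force: 2.9
```

Emit:
jog_arm([
  [-1,[0.1,0,0.017],[0,0,0]],
  [-1,[0,0,0],[0,0,0]],
])

```text
time: 8.68
tcp_pos: [0.5092, 0.2314, 0.0185]
tool_rot: [0.701, 0.708, 0.059, -0.06]
ft_force: [1.1, -10.2, 0.3]
finger_gap: -0.0
grasp_force: 4.9
```

The row is home: the force rose to 10 N with under 0.5 mm of motion. Now I'll back off and lift, then check.

Emit:
jog_arm([
  [-1,[-0.6,0,-0.1],[0,0,0]],
  [-1,[-0.79,0,-0.135],[0,0,0]],
  [-1,[0.34,0,-1.97],[0,0,0]],
  [-1,[0.51,0,-2.95],[0,0,0]],
  [-1,[0.34,0,-1.97],[0,0,0]],
  [-1,[-2,0,-0.34],[0,0,0]],
  [-1,[-1.5,-3.3,-0.25],[0,0,0]],
  [-1,[0,-4,0],[0,0,0]],
  [-1,[0,0,0],[0,-0.17,0]],
  [-1,[0,0,0],[0,0,0]],
  [-1,[0,0,0],[0,0,0]],
])

```text
time: 10.05
tcp_pos: [0.4363, 0.183, 0.0883]
tool_rot: [0.703, 0.711, 0.001, -0.001]
ft_force: [-0.2, -0.2, 0.7]
finger_gap: 0.0004
grasp_force: 0.0
```

```bash
python3 st.py; python3 - <<'E'
from h import *
b=camera("top")[190:300,170:330]
cv2.imwrite("pics/c4.png",cv2.cvtColor(cv2.resize(b,None,fx=4,fy=4,interpolation=cv2.INTER_CUBIC),cv2.COLOR_RGB2BGR))
E
```

```text
t 10.05 lane mm [-72.4  72.3  88.3] F [-0.15 -0.25  0.74] gap 0.0004273313715602513
[[-0.011  1.    -0.   ]
 [ 1.     0.011  0.003]
 [ 0.003 -0.    -1.   ]]
```

View pics/c4.png

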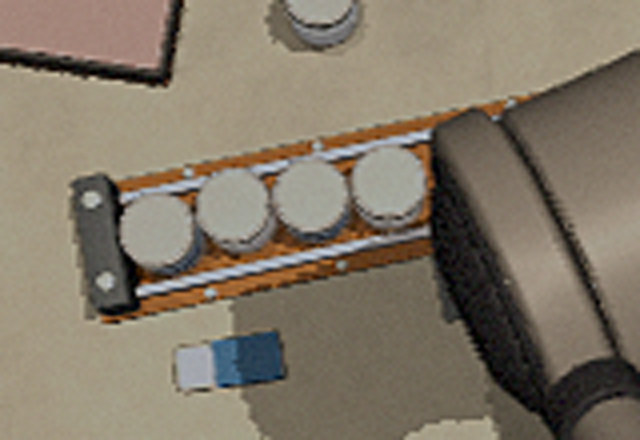

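The row sits tight: jar_1's lid at (158,230) in the crop is at the stop and the lid pitch is about 77 px, or 34 mm. Now I'll lower beside the keeper and swing it.

Emit:
jog_arm([
  [-1,[0,0,3],[0,0,0]],
  [-1,[0,0,2],[0,0,0]],
  [-1,[0,0,1.5],[0,0,0]],
  [-1,[0,0,0],[0,0,0]],
  [-1,[0.1,0.45,0],[0,0,0]],
  [-1,[0.1,0.45,0],[0,0,0]],
  [-1,[-0.1,0.4,0],[0,0,0]],
  [-1,[-0.1,0.4,0],[0,0,0]],
  [-1,[-0.1,0.3,0],[0,0,0]],
  [-1,[0,0,0],[0,0,0]],
])

```text
time: 11.35
tcp_pos: [0.4567, 0.1816, 0.0234]
tool_rot: [0.704, 0.71, 0.0, 0.0]
ft_force: [0.5, -0.2, -0.6]
finger_gap: 0.0001
grasp_force: 0.0
```

```bash
python3 st.py
```

```text
t 11.35 lane mm [-73.9  52.   23.4] F [ 0.48 -0.2  -0.6 ] gap 9.727854250379724e-05
[[-0.009  1.     0.   ]
 [ 1.     0.009  0.   ]
 [ 0.     0.    -1.   ]]
```

Emit:
jog_arm([
  [-1,[0,0.4,0],[0,0,0]],
  [-1,[0,0.4,0],[0,0,0]],
  [-1,[0,0.4,0],[0,0,0]],
  [-1,[0.1,0.42,0],[0,0,0]],
  [-1,[0.1,0.42,0],[0,0,0]],
  [-1,[0.1,0.42,0],[0,0,0]],
  [-1,[0,0,0],[0,0,0]],
])

```text
time: 12.22
tcp_pos: [0.4815, 0.185, 0.0234]
tool_rot: [0.704, 0.71, 0.0, 0.0]
ft_force: [0.4, 0.4, -1.0]
finger_gap: 0.0
grasp_force: 0.0
```

```bash
python3 st.py; python3 - <<'E'
from h import *
b=camera("scene")[170:290,190:350]
cv2.imwrite("pics/c5.png",cv2.cvtColor(cv2.resize(b,None,fx=4,fy=4,interpolation=cv2.INTER_CUBIC),cv2.COLOR_RGB2BGR))
E
```

```text
t 12.225 lane mm [-70.8  27.1  23.4] F [ 0.43  0.36 -0.96] gap 1.5855262290252868e-05
[[-0.009  1.     0.001]
 [ 1.     0.009  0.   ]
 [ 0.     0.001 -1.   ]]
```

View pics/c5.png

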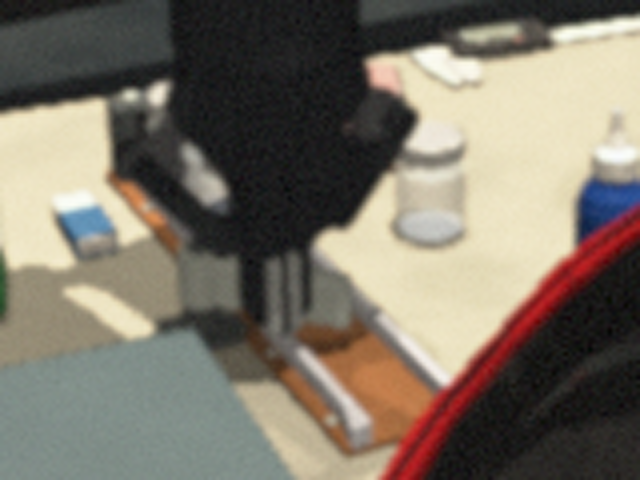

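The bar, at (190–350, 290) in the crop, is turning ahead of the fingers over the lane. I'll keep following the arc.

Emit:
jog_arm([
  [-1,[0.25,0.4,0],[0,0,0]],
  [-1,[0.25,0.4,0],[0,0,0]],
  [-1,[0.25,0.4,0],[0,0,0]],
  [-1,[0.38,0.32,0],[0,0,0]],
  [-1,[0.38,0.32,0],[0,0,0]],
  [-1,[0.38,0.32,0],[0,0,0]],
  [-1,[0.35,0.2,0],[0,0,0]],
  [-1,[0.35,0.2,0],[0,0,0]],
  [-1,[0.2,0.1,0],[0,0,0]],
  [-1,[0,0,0],[0,0,0]],
])

```text
time: 13.52
tcp_pos: [0.5076, 0.2133, 0.0234]
tool_rot: [0.704, 0.71, 0.0, 0.0]
ft_force: [-0.8, 0.1, -0.4]
finger_gap: 0.0001
grasp_force: 0.0
```

```bash
python3 st.py
```

```text
t 13.525 lane mm [-42.7   0.8  23.4] F [-0.77  0.07 -0.42] gap 7.1063012666295e-05
[[-0.009  1.     0.001]
 [ 1.     0.009  0.   ]
 [ 0.     0.001 -1.   ]]
```

Emit:
jog_arm([
  [-1,[0.2,0,0],[0,0,0]],
  [-1,[0.15,0,0],[0,0,0]],
  [-1,[0.1,0,0],[0,0,0]],
  [-1,[0,0,0],[0,0,0]],
])

```text
time: 14.02
tcp_pos: [0.5075, 0.215, 0.0234]
tool_rot: [0.704, 0.71, -0.001, 0.001]
ft_force: [1.9, -13.4, 2.2]
finger_gap: -0.0003
grasp_force: 6.9
```

Emit:
jog_arm([
  [-1,[0.1,0,0],[0,0,0]],
  [-1,[0,0,0],[0,0,0]],
])

```text
time: 14.28
tcp_pos: [0.5075, 0.2151, 0.0234]
tool_rot: [0.704, 0.71, -0.002, 0.002]
ft_force: [1.7, -17.8, 2.6]
finger_gap: -0.0003
grasp_force: 9.1
```

Emit:
jog_arm([
  [-1,[0.05,0,0],[0,0,0]],
  [-1,[0,0,0],[0,0,0]],
])

```text
time: 14.52
tcp_pos: [0.5075, 0.2151, 0.0234]
tool_rot: [0.704, 0.71, -0.002, 0.002]
ft_force: [2.1, -19.8, 3.2]
finger_gap: 0.0001
grasp_force: 10.2
```

A firm stop at 18 N near lane x = -41, which matches the limit with an 11 mm half-width finger. I'll back off, lift clear and check.

Emit:
jog_arm([
  [-1,[-0.6,0,0],[0,0,0]],
  [-1,[-1,0,0],[0,0,0]],
  [-1,[-1,0,0],[0,0,0]],
  [-1,[0,0,-3],[0,0,0]],
  [-1,[0,0,-5],[0,0,0]],
  [-1,[0,0,-5],[0,0,0]],
  [-1,[-3.5,-3,-4],[0,0,0]],
  [-1,[-4,-3.5,0],[0,0,0]],
  [-1,[-4,-2,0],[0,0,0]],
  [-1,[-4,0,0],[0,0,0]],
  [-1,[-3,0,0],[0,0,0]],
  [-1,[0,0,0],[0,0,0]],
])

```text
time: 16.02
tcp_pos: [0.424, 0.0058, 0.1935]
tool_rot: [0.705, 0.709, 0.0, 0.0]
ft_force: [-0.1, -0.1, 0.1]
finger_gap: 0.0002
grasp_force: 0.0
```

```bash
python3 st.py; python3 - <<'E'
from h import *
a=camera("top")[190:290,180:340];b=camera("scene")[170:270,190:350]
cv2.imwrite("pics/c6.png",cv2.cvtColor(cv2.resize(np.vstack([a,b]),None,fx=3,fy=3,interpolation=cv2.INTER_CUBIC),cv2.COLOR_RGB2BGR))
E
```

```text
t 16.025 lane mm [-249.5   86.2  193.5] F [-0.12 -0.14  0.07] gap 0.00023864892558737993
[[-0.006  1.     0.   ]
 [ 1.     0.006 -0.   ]
 [-0.     0.    -1.   ]]
```

View pics/c6.png

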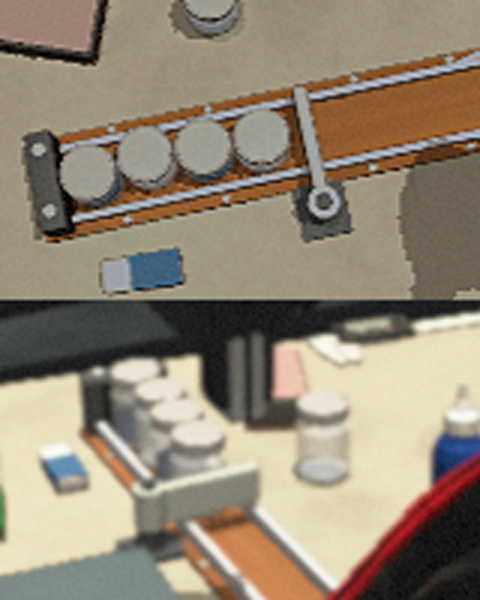

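The keeper lies across the lane, hub (323,201) and tip (301,90) in the upper crop, behind a tight row. A last numeric check before handing in.

```bash
python3 - <<'E'
from h import *
O=np.array([.508,.256,0]);a=np.radians(90.5);x=np.array([np.cos(a),np.sin(a),0]);y=np.array([-x[1],x[0],0])
f=lambda L:[((u+.5)/3+179.5,(v+.5)/3+189.5) for u,v in L]
k=ray("top",f([(323,201),(301,90)]),.042)-O
print("keeper lane",[(k@x).round(4),(k@y).round(4)]);v=k[1]-k[0];print("angle",np.degrees(np.arctan2(-v@y,-v@x)))
j=ray("top",f([(89,172),(146,153),(204,147),(262,137)]),.057)-O
print("jars",(j@x).round(4),(j@y).round(4))
E
```

```text
keeper lane [array([-0.0251, -0.026 ]), array([ 0.0438, -0.0221])]
angle 89.16627425736942
jars [0.1022 0.0685 0.0355 0.002 ] [ 0.0021 -0.0019  0.0014  0.0025]
```

The jars measure at lane x 102, 69, 36 and 2 mm (target 103, 69, 35, 1) and the keeper at about 89° to within pixel accuracy, so I'm handing in.

```bash
python3 -c "
from rig import *
print(hand_in())"
```

```text
the job is handed in; nothing more can be done
None
```

I pushed the row of four jars tight against the end stop, pushing only on jar_4, swung the keeper bar to its limit behind it, and handed the job in at about 16 s with the arm clear.

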